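# Set out two test tiles on the ratchet easel

## Robot

A 7-joint arm with a two-finger parallel gripper is mounted at the origin on the work surface; the furniture and walls round the work are solid. World frame = base frame: x ahead of the robot, y to its left, z up, the work surface at z = 0. Lengths are in m, angles in rad, forces in N, time in s.
With the tool pointing down it reaches from about 0.425 to 1.025 m from the base axis. Payload 9.4 kg.
Tool frame: the origin (TCP) lies on the centre line of the jaws, within the pads' length; the fingertips stand 25 mm ahead of it and the grasp point (between the pads) lies 6 mm ahead of it; z points along the fingers, y is the direction in which the jaws open and shut (so a half turn about z gives the same grasp; the last joint's range is limited). The gripper opens to 85 mm and grips with 20 to 120 N. Pads are 22 mm wide; open, the fingers measure 114 mm over their backs; the gripper's body (76 mm by 85 mm) begins 54 mm behind the grasp point. The pads swing forward as they close: fully open they stand 13 mm farther back than shut.
Start: joints at [-1.314, 0.599, -0.003, 1.599, 0.002, 0.943, -0.08], TCP at [0.238, 0.685, 0.256] pointing down, gripper open.
Joint ranges: [-2.57, 2.57], [-0.35, 1.97], [-1.29, 1.29], [0.11, 2.56], [-1.05, 4.19], [0.11, 1.86], [-2.63, 2.63]. Speed limits (rad/s): [2.22, 2.22, 3.01, 3.01, 3.14, 3.14, 3.14].

## Interface

Orientations are given as a unit quaternion [w, x, y, z].
In Python, from workcell import r gives the robot as it stands. The module is installed in compiled form; this text tells all that it offers.
- The arm moves only by the tool play_rows, never from a script. Its argument "steps" is a list of rows, each a list of 6 numbers: the shift along the tool's x, y, z in m, then the turn, a rotation vector about the tool's x, y, z in rad. In form: [[dx, dy, dz, rx, ry, rz], ...]. A call has 1 to 8 rows; each row is the pose to reach, as a shift and turn from the pose commanded when the call began, along the tool's axes at that moment; what a row does not reach only later rows make up. A row lasts 1/12 s, in which the tool goes at most 41.7 mm and 7.16 degrees, less where a joint would pass 70% of its speed; a pose out of reach is approached as far as the arm can. A call with a gripper value outside its range is refused whole. "fingers" is the gripper's target within -1 to 1 (fully open at 1, half-way at 0, shut at -1), set as the call begins (left out, the last holds). The fingers move at their own pace and stop on an object; "squeeze" is the grip in N (left out, the last holds). Time passes only in rows, so rows that repeat a pose let the fingers close. It gives the time, the measured TCP pose, the force and the opening at its end, in the units of the state.
- r.state(): the state, without advancing time (a new reading comes with each control period).
- r.snapshot(name): name is "side" or "top" or "wrist"; returns the picture (384x512x3 uint8, red, green, blue); there is no depth.
- r.camera_info(name): a dict with "fx", "fy", "cx", "cy" (pixels), "extrinsics" (4x4, takes a point from camera to world coordinates); the wrist camera has in their place "T_tool_cam" (4x4, takes a point from camera to tool coordinates, whose origin is the TCP and whose axes are the flange's). Camera axes: x right, y up, looking along -z (the intrinsics and any distortion apply to the point x, -y, -z); pixel columns grow to the right and rows downward; lengths in m; the calibration is good to about 2 mm. A picture is of the moment at which its call begins: read the wrist's pose just before it. camera_info takes no time and is no camera call.
- r.sign_off(): hands the job in, once; it reports no verdict.
Trained networks look in the newest picture that a camera, given by its name, has taken for a name from the list of things; names that differ only in an ending like _2 or _b are one class to them, and where a whole thing is asked for, a point or a joint stands for the part that bears it (a point fixed in the world has none). Each returns a list of dicts, best first, with "conf" (0 to 1); they miss things now and then, are a little off and sometimes report something else, mostly with a low value. They report only what shows in the picture. A call takes as long as a camera call. They do not tell look-alikes from the thing itself.
- r.spot_in(target, camera): "point" ([row, column] in pixels, amid what is visible of it).
- r.tip_of(target, camera): "point" ([row, column] in pixels: a listed point, or the origin of a listed thing).
The state is a dict: "t": time; "joints": joint angles; "joint_vel": joint speeds; "joint_torque": joint torques, N m; "ee_pos": TCP position; "orientation": TCP orientation; "contact_force": force on the tool from outside, world axes, zero at the start; "wrist_torque": the same for the moment, N m; "gripper_width": finger opening in m.
Only numpy, scipy, OpenCV 4.12 (cv2) and the standard library are available. Lean on these libraries where they do the work, as an engineer would, in place of code of your own. Each camera call takes 0.05 s, during which the arm holds its last target. There are 200 camera calls.

## Task

Set out the two loose test tiles on the folding display easel: they should lie flat on its board with their lower edges against the ledge, each in a bay of its own, and the board should stand propped in the second notch of its ratchet, the middle one of three. Let the board down gently on its prop instead of dropping it, and leave the jar and the kiln stilt beside the tiles where they are.

Things in the scene. Friction and masses are not known exactly. Their poses are not given: they have to be found in the camera images.
- easel: Low wooden display easel, fixed to the table, its board folded flat at the start. Origin on the table under the middle of its base plate (204 x 226 x 9 mm); x points along the folded board from its hinge to its lifting tab (away from the robot), y along the hinge line, z up. The hinge line lies at x = -82 mm, 30 mm above the table; the folded board's underside lies at that height
- easel_board (a joint): Angle of the board about its hinge line, rad: 0 folded flat, growing as the tab end rises, at most 1.3. The board (9 mm thick, reaching from 4 to 146 mm from the hinge line, 226 mm wide, 0.4 to 0.8 kg) moves freely and falls back unless held or propped. A steel-rod prop, hinged under it 80 mm from the hinge line and 96 mm long, hangs down on the base by its own weight
- board_tab (a point): Middle of the board's lifting tab, a flat wooden tongue 18 mm wide (y) and 9 mm thick that sticks out 44 mm from the middle of the board's free edge. The point is 173 mm from the hinge line, 27 mm out from the edge, 4.5 mm above the underside. Its sides can be pinched from above; it may turn between the fingers. Axes: x hinge to tab, y along the hinge, z out of the upper face
- bay_1 (a point): First bay (easel's +y side): point on the board's upper face at the foot of the ledge, mid-width of the bay. The ledge is a batten 10 mm high across the board; a tile lies with one edge against it, its centre 25 mm from this point along x. Bays are 73 mm apart, parted by fins 6 mm wide, 8 mm high, reaching only 16 mm out from the ledge. Axes as board_tab's
- bay_2 (a point): Middle bay, likewise
- bay_3 (a point): Third bay (at the easel's -y side), likewise; one bay of the three stays empty
- tile_a: Loose glazed test tile 50 x 50 x 7 mm lying on the table, stripes of glaze on its upper face. Origin at the centre of its underside, z up through its upper face
- tile_b: The other loose test tile, same size and origin; either tile may go in any bay
- chalk_jar: Screw-cap pigment jar 38 mm across and 48 mm high near the tiles; bystander. Origin at the centre of its underside
- kiln_stilt: Small three-armed ceramic kiln stilt 58 x 50 x 24 mm near the tiles; bystander. Origin at the centre of its underside
- base_rear (a point): Middle of the base plate's rear edge, on top. Before it, under the board, lies a strip of three saw-tooth notches. As the board is raised the prop's foot drags over it towards the hinge; let down, the board is caught in the last notch passed and cannot go back. The strip's place differs on every easel: the first catch is at 27 to 45 degrees, each next 5 to 9 higher: feel for them
Mind the look-alikes: they are no part of the job. Leave any orange look-alike of the tile_a alone.

How it is judged:
By the outcome, as a careful person would: the job done as asked, in the order asked, and still so for the second after the job is handed in, with the robot touching nothing.
It also fails if it takes over 72 s, if anything falls off the work surface, if the arm or the gripper's body presses on something with over 40 N, if the wrist force passes 120 N, or if a joint passes its speed limit or range.

## Working session

There is one attempt and no reset: what is moved stays moved. The work goes in short steps, Python scripts to look and compute and a tool call to move; the robot and the scene stay as the last step left them, time stands still between calls to the robot, and variables do not carry over. Pictures are saved under pics/ and viewed, about 8 in all and at most 12, crops included, and the job is handed in when it is done.

Besides the shell and the picture viewer there is one more tool, called after "Request:" by a JSON object that holds its "method" and its "body", one argument or row to a line. play_rows: Moves the arm, as the interface text tells. Its arguments: {"type":"object","properties":{"steps":{"type":"array","items":{"type":"array","items":{"type":"number"}}},"fingers":{"type":"number"},"squeeze":{"type":"number"}},"required":["steps"]}

```bash
mkdir -p pics; cat > h.py <<'E'
import numpy as np, cv2
from workcell import r
from scipy.spatial.transform import Rotation as R
def tool():
    s=r.state(); T=np.eye(4); q=s["orientation"]; T[:3,:3]=R.from_quat([q[1],q[2],q[3],q[0]]).as_matrix(); T[:3,3]=s["ee_pos"]; return T
def cam(n):
    c=r.camera_info(n)
    E=np.array(c["extrinsics"]) if "extrinsics" in c else tool()@np.array(c["T_tool_cam"])
    return c,E
def pix2w(n,rc,z,ce=None):
    c,E=ce or cam(n)
    p=cv2.undistortPoints(np.array([[[rc[1],rc[0]]]],float),np.array([[c["fx"],0,c["cx"]],[0,c["fy"],c["cy"]],[0,0,1]]),np.array(c.get("distortion",[0,0,0,0]),float)).ravel()
    d=E[:3,:3]@np.array([p[0],-p[1],-1]); o=E[:3,3]
    return o+d*(z-o[2])/d[2]
def w2pix(n,P,ce=None):
    c,E=ce or cam(n)
    q=np.linalg.inv(E)@np.append(P,1); x,y=q[0]/-q[2],-q[1]/-q[2]
    return np.array([c["fy"]*y+c["cy"],c["fx"]*x+c["cx"]])
def save(n,name):
    im=r.snapshot(n); cv2.imwrite(f"pics/{name}.png",im[:,:,::-1]); return im
E
python3 - <<'E'
from h import *
for n in("top","side","wrist"): print(n,r.camera_info(n))
s=r.state();print(s)
a=save("top","t0");b=save("side","s0")
cv2.imwrite("pics/ts0.png",np.vstack([a,b])[:,:,::-1][:, :])
for n in("top","side"):
  for t in("tile_a","easel","board_tab","bay_1","bay_2","bay_3","base_rear","chalk_jar","kiln_stilt"):
    print(n,t,[(np.round(d["point"]),round(d["conf"],2)) for d in r.tip_of(t,n)])
E
```

```text
top {'fx': 476.62650018283045, 'fy': 476.62650018283045, 'cx': 257.9126065874562, 'cy': 185.87029060979128, 'extrinsics': array([[ 0.00838093,  0.98866052, -0.1499338 ,  0.30608307],
       [-0.99966114,  0.01197899,  0.02311066, -0.09390519],
       [ 0.02464465,  0.1496893 ,  0.9884259 ,  1.13395427],
       [ 0.        ,  0.        ,  0.        ,  1.        ]])}
side {'fx': 385.7063098448182, 'fy': 385.7063098448182, 'cx': 261.3458303690912, 'cy': 196.3868439999042, 'extrinsics': array([[ 0.98621624,  0.06141883, -0.15363999,  0.28438875],
       [-0.1654399 ,  0.35101723, -0.92163797, -1.09789582],
       [-0.00267564,  0.93435252,  0.35634002,  0.44584378],
       [ 0.        ,  0.        ,  0.        ,  1.        ]])}
wrist {'fx': 308.63239459236513, 'fy': 308.63239459236513, 'cx': 256.5219723866173, 'cy': 189.4397558870934, 'T_tool_cam': array([[ 2.17831974e-04,  9.62714307e-01,  2.70520083e-01,
         6.93020436e-02],
       [ 9.99999856e-01, -3.42611714e-04,  4.14036751e-04,
        -1.02845979e-03],
       [ 4.91282453e-04,  2.70519953e-01, -9.62714243e-01,
        -1.182
[... 1725 characters left out ...]
 0.52)]
side easel [(array([198., 250.]), 0.92), (array([194., 236.]), 0.72)]
side board_tab [(array([182., 278.]), 0.91), (array([178., 234.]), 0.47)]
side bay_1 [(array([194., 238.]), 0.96), (array([185., 236.]), 0.68), (array([179., 233.]), 0.62), (array([244., 240.]), 0.39)]
side bay_2 [(array([194., 238.]), 0.96), (array([185., 236.]), 0.68), (array([179., 233.]), 0.62), (array([244., 240.]), 0.39)]
side bay_3 [(array([194., 238.]), 0.96), (array([185., 236.]), 0.68), (array([179., 233.]), 0.62), (array([244., 240.]), 0.39)]
side base_rear [(array([193., 281.]), 0.76), (array([184., 235.]), 0.29)]
side chalk_jar [(array([266., 278.]), 0.73)]
side kiln_stilt [(array([267., 324.]), 0.77)]
```

View pics/t0.png

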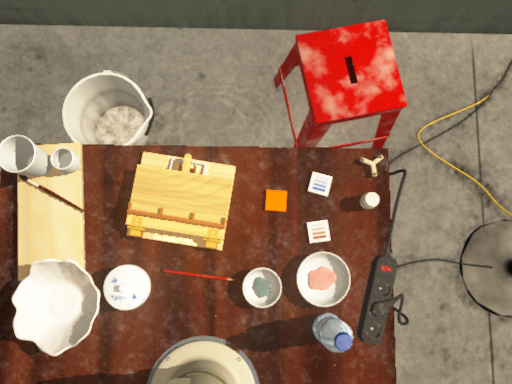

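View pics/s0.png

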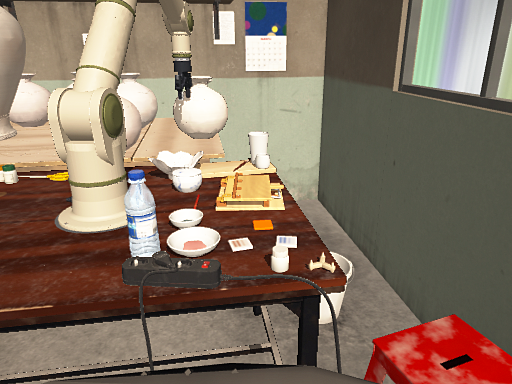

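```bash
python3 - <<'E'
from h import *
c=cam("top"); cs=cam("side")
for n,rc,z in [("b1",(212,145),.039),("b2",(216,176),.039),("b3",(223,208),.039),("tab",(158,187),.0345),("easel",(200,182),.0),("tile1",(181,321),.0),("tile2",(232,319),.0),("orange",(200,277),.0),("jar",(204,368),0),("stilt",(164,367),0)]:
  print(n,pix2w("top",rc,z,c)[:2].round(3))
for n,rc,z in [("b?",(194,238),.039),("b?",(185,236),.039),("b",(179,233),.039),("tab",(182,278),.0345),("tile",(246,236),.0),("tile",(239,287),0)]:
  print("side",n,pix2w("side",rc,z,cs)[:2].round(3))
im=cv2.imread("pics/t0.png")
a=cv2.resize(im[135:265,110:250],None,fx=4,fy=4,interpolation=cv2.INTER_CUBIC)
b=cv2.resize(im[145:255,255:390],None,fx=4,fy=4,interpolation=cv2.INTER_CUBIC)[:, :400]
a=a[:440,:]; b=b[:440]
cv2.imwrite("pics/crop.png",np.hstack([a[:, :],b])[:, :800] if a.shape[1]+b.shape[1]<=800 else cv2.resize(np.hstack([a,b]),(798,366)))
# tile yaw by white threshold
for (r0,c0) in((183,320),(232,318)):
  w=im[r0-18:r0+18,c0-18:c0+18]; m=(w.min(2)>110).astype(np.uint8)
  m=cv2.morphologyEx(m,cv2.MORPH_CLOSE,np.ones((7,7)))
  cn=max(cv2.findContours(m,0,2)[0],key=cv2.contourArea); rr=cv2.minAreaRect(cn)
  (x,y)=rr[0]; box=cv2.boxPoints(rr)
  B=[pix2w("top",(r0-18+q[1],c0-18+q[0]),.007,c)[:2] for q in box]; e=B[1]-B[0]
  print(rr,np.mean(B,0).round(4),np.linalg.norm(e).round(3),np.linalg.norm(B[2]-B[1]).round(3),np.degrees(np.arctan2(e[1],e[0])).round(1))
E
```

```text
b1 [0.408 0.139]
b2 [0.4   0.068]
b3 [ 0.385 -0.006]
tab [0.537 0.047]
easel [0.442 0.061]
tile1 [ 0.492 -0.273]
tile2 [ 0.369 -0.267]
orange [ 0.444 -0.166]
jar [ 0.437 -0.386]
stilt [ 0.535 -0.386]
side b? [ 0.394 -0.014]
side b? [0.397 0.07 ]
side b [0.393 0.132]
side tab [0.538 0.089]
side tile [ 0.36  -0.267]
side tile [ 0.49  -0.252]
((17.823528289794922, 18.705881118774414), (21.3431339263916, 21.3431339263916), 14.03624439239502) [ 0.4842 -0.2689] 0.052 0.051 -14.3
((18.23699188232422, 17.040462493896484), (22.04829216003418, 21.592121124267578), 81.25383758544922) [ 0.3708 -0.2639] 0.052 0.052 -80.7
```

View pics/crop.png

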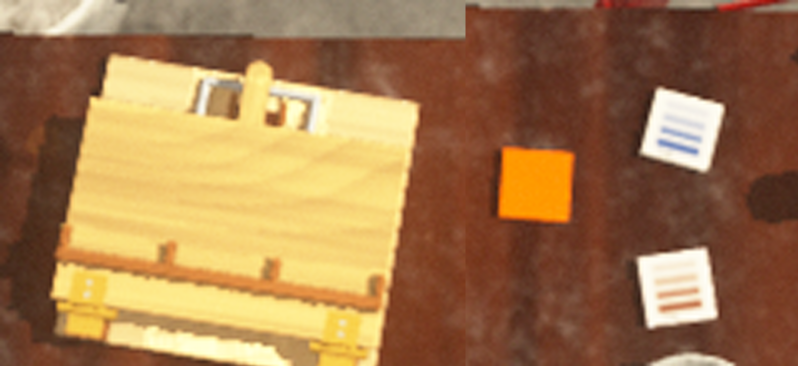

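```bash
cat >> h.py <<'E'
def goal(pos,phi,pitch=0,name=""):
    "tool down, tool y at world angle phi deg; prints row from the current measured pose"
    T=tool(); p=np.radians(phi)
    y=np.array([np.cos(p),np.sin(p),0]); z=np.array([0,0,-1.]); x=np.cross(y,z)
    G=np.column_stack([x,y,z])@R.from_euler("y",pitch,degrees=True).as_matrix()
    d=T[:3,:3].T@(np.array(pos)-T[:3,3]); w=R.from_matrix(T[:3,:3].T@G).as_rotvec()
    print(name,"row",np.round(d,4).tolist(),np.round(w,3).tolist())
def st():
    s=r.state(); T=tool(); print("t",round(s["t"],2),"pos",s["ee_pos"].round(4),"phi",np.degrees(np.arctan2(T[1,1],T[0,1])).round(1),"z",T[:3,2].round(3),"F",s["contact_force"].round(1),"w",round(s["gripper_width"],4),"j",s["joints"].round(2))
E
python3 - <<'E'
from h import *
st(); goal([0.5,0.30,0.25],21); goal([0.5,-.05,.25],-30)
E
```

```text
t 1.0 pos [0.2376 0.685  0.2563] phi 70.9 z [ 0.  0. -1.] F [ 0.3  0.3 -0.2] w 0.0853 j [-1.31  0.6  -0.    1.6   0.    0.94 -0.08]
 row [-0.3741, -0.2777, 0.0063] [0.0, 0.0, 0.87]
 row [-0.4888, -0.6084, 0.0063] [0.0, -0.0, 1.761]
```

Request:
{"method": "play_rows", "body": {
  "steps": [
    [-0.374,-0.278,0.006,0,0,0.87],
    [-0.374,-0.278,0.006,0,0,0.87],
    [-0.374,-0.278,0.006,0,0,0.87],
    [-0.374,-0.278,0.006,0,0,0.87],
    [-0.374,-0.278,0.006,0,0,0.87],
    [-0.374,-0.278,0.006,0,0,0.87],
    [-0.374,-0.278,0.006,0,0,0.87],
    [-0.4,-0.45,0.006,0,0,1.2]
  ],
  "fingers": 0.6
}}

```text
t: 1.67
ee_pos: [0.4133, 0.402, 0.2526]
orientation: [0.001, 0.619, 0.785, 0.001]
contact_force: [0.5, -0.3, 0.2]
gripper_width: 0.0683
```

```bash
python3 - <<'E'
from h import *
st(); goal([0.46,-.22,.2],-82)
E
```

```text
t 1.67 pos [0.4133 0.402  0.2526] phi 13.5 z [ 0.003  0.001 -1.   ] F [ 0.5 -0.3  0.2] w 0.0683 j [-1.07  0.43  0.28  1.96 -0.17  0.76 -0.46]
 row [-0.6159, -0.0994, 0.0518] [0.002, -0.003, 1.666]
```

Request:
{"method": "play_rows", "body": {
  "steps": [
    [-0.616,-0.099,0.052,0,0,1.666],
    [-0.616,-0.099,0.052,0,0,1.666],
    [-0.616,-0.099,0.052,0,0,1.666],
    [-0.616,-0.099,0.052,0,0,1.666],
    [-0.616,-0.099,0.052,0,0,1.666],
    [-0.616,-0.099,0.052,0,0,1.666],
    [-0.616,-0.099,0.052,0,0,1.666],
    [-0.616,-0.099,0.052,0,0,1.666]
  ]
}}

```text
t: 2.33
ee_pos: [0.4376, 0.0704, 0.2248]
orientation: [-0.0, 0.92, 0.393, 0.001]
contact_force: [1.1, -0.2, 0.4]
gripper_width: 0.0684
```

```bash
python3 - <<'E'
from h import *
st(); goal([0.43,-.265,.2],-82)
E
```

```text
t 2.33 pos [0.4376 0.0704 0.2248] phi -43.7 z [ 0.001  0.001 -1.   ] F [ 1.1 -0.2  0.4] w 0.0684 j [-0.71  0.35  0.56  2.28 -0.34  0.58 -0.65]
 row [-0.2476, 0.2264, 0.0246] [0.0, -0.001, 0.668]
```

Request:
{"method": "play_rows", "body": {
  "steps": [
    [-0.248,0.226,0.025,0,0,0.668],
    [-0.248,0.226,0.025,0,0,0.668],
    [-0.248,0.226,0.025,0,0,0.668],
    [-0.248,0.226,0.025,0,0,0.668],
    [-0.248,0.226,0.025,0,0,0.668],
    [-0.248,0.226,0.025,0,0,0.668],
    [-0.248,0.226,0.025,0,0,0.668],
    [-0.248,0.226,0.025,0,0,0.668]
  ]
}}

```text
t: 3.0
ee_pos: [0.4313, -0.2622, 0.1997]
orientation: [0.0, 0.997, 0.072, 0.0]
contact_force: [0.7, -0.3, 0.5]
gripper_width: 0.0683
```

```bash
cat >> h.py <<'E'
def tiles(name,z=0.007):
    ce=cam("wrist"); im=save("wrist",name); hsv=cv2.cvtColor(im,cv2.COLOR_RGB2HSV)
    m=((hsv[...,1]<70)&(hsv[...,2]>130)).astype(np.uint8); m=cv2.morphologyEx(m,cv2.MORPH_CLOSE,np.ones((15,15)))
    for cn in cv2.findContours(m,0,2)[0]:
        if cv2.contourArea(cn)<900: continue
        rr=cv2.minAreaRect(cn); 
        B=[pix2w("wrist",(q[1],q[0]),z,ce)[:2] for q in cv2.boxPoints(rr)]; e=B[1]-B[0]
        l=[np.linalg.norm(e),np.linalg.norm(B[2]-B[1])]
        print("blob",np.round(rr[0]),np.mean(B,0).round(4),np.round(l,3),"dir",np.degrees(np.arctan2(e[1],e[0])).round(1)%90)
E
python3 - <<'E'
from h import *
st(); tiles("w1"); print([ (np.round(d["point"]),round(d["conf"],2),pix2w("wrist",d["point"],0)[:2].round(4)) for d in r.tip_of("tile_a","wrist")])
E
```

```text
t 3.0 pos [ 0.4313 -0.2622  0.1997] phi -81.7 z [ 0. -0. -1.] F [ 0.7 -0.3  0.5] w 0.0683 j [-0.02  0.49  0.65  2.18 -0.51  0.62 -0.42]
blob [413. 364.] [ 0.2167 -0.4911] [0.061 0.061] dir 8.299999999999997
blob [240. 307.] [ 0.2667 -0.2672] [0.129 0.078] dir 13.0
blob [250. 226.] [ 0.3695 -0.2654] [0.05  0.051] dir 8.299999999999997
blob [271. 121.] [ 0.4828 -0.27  ] [0.051 0.051] dir 73.3
blob [407. 162.] [ 0.4381 -0.4207] [0.186 0.352] dir 8.299999999999997
blob [216.  10.] [ 0.5726 -0.2055] [0.118 0.015] dir 8.299999999999997
[(array([221., 248.]), 0.9, array([ 0.3714, -0.2682])), (array([143., 163.]), 0.69, array([ 0.4449, -0.1712])), (array([121., 268.]), 0.57, array([ 0.4818, -0.2746]))]
```

View pics/w1.png

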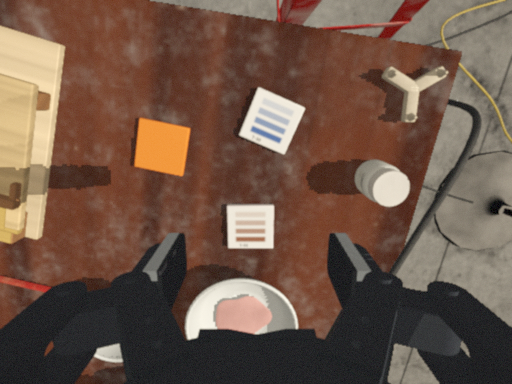

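```bash
python3 - <<'E'
from h import *
goal([0.3735,-.266,.0225],-81.7)
E
```

```text
row [-0.0563, -0.0106, 0.1777] [0.005, -0.001, -0.01]
```

Request:
{"method": "play_rows", "body": {
  "steps": [
    [-0.056,-0.0105,0.04,0,0,0],
    [-0.056,-0.0105,0.08,0,0,0],
    [-0.056,-0.0105,0.12,0,0,0],
    [-0.056,-0.0105,0.15,0,0,0],
    [-0.056,-0.0105,0.167,0,0,0],
    [-0.056,-0.0105,0.173,0,0,0],
    [-0.056,-0.0105,0.1775,0,0,0],
    [-0.056,-0.0105,0.1775,0,0,0]
  ]
}}

```text
t: 3.77
ee_pos: [0.3768, -0.2597, 0.0243]
orientation: [-0.001, 0.997, 0.071, -0.002]
contact_force: [1.2, -0.3, 0.6]
gripper_width: 0.0683
```

Request:
{"method": "play_rows", "body": {
  "steps": [
    [0,0,0,0,0,0],
    [0,0,0,0,0,0],
    [0,0,0,0,0,0],
    [0,0,0,0,0,0],
    [0,0,0,0,0,0]
  ],
  "fingers": -1,
  "squeeze": 35
}}

```text
t: 4.18
ee_pos: [0.3771, -0.2595, 0.0259]
orientation: [-0.001, 0.997, 0.072, -0.001]
contact_force: [-0.1, 0.8, 8.5]
gripper_width: 0.0481
```

```bash
python3 - <<'E'
from h import *
st()
E
```

```text
t 4.18 pos [ 0.3771 -0.2595  0.0259] phi -81.8 z [-0.002  0.001 -1.   ] F [-0.1  0.8  8.5] w 0.0481 j [ 0.39  0.73  0.14  2.36 -1.05  0.11  0.1 ]
```

Request:
{"method": "play_rows", "body": {
  "steps": [
    [0,0,-0.03,0,0,0],
    [0,0,-0.07,0,0,0],
    [0.02,0,-0.11,0,0,0],
    [0.06,0,-0.15,0,0,0],
    [0.06,0,-0.165,0,0,0],
    [0.06,0,-0.165,0,0,0]
  ]
}}

```text
t: 4.68
ee_pos: [0.4414, -0.2509, 0.1943]
orientation: [0.0, 0.997, 0.074, 0.002]
contact_force: [0.2, -0.9, -0.6]
gripper_width: 0.0482
```

```bash
python3 - <<'E'
from h import *
st(); goal([0.46,.055,.19],-99)
E
```

```text
t 4.68 pos [ 0.4414 -0.2509  0.1943] phi -81.5 z [ 0.004 -0.001 -1.   ] F [ 0.2 -0.9 -0.6] w 0.0482 j [-0.13  0.55  0.8   2.19 -0.66  0.66 -0.29]
 row [0.0636, -0.2998, 0.0042] [0.001, -0.004, 0.305]
```

Request:
{"method": "play_rows", "body": {
  "steps": [
    [0.064,-0.3,0.004,0,0,0.305],
    [0.064,-0.3,0.004,0,0,0.305],
    [0.064,-0.3,0.004,0,0,0.305],
    [0.064,-0.3,0.004,0,0,0.305],
    [0.064,-0.3,0.004,0,0,0.305],
    [0.064,-0.3,0.004,0,0,0.305],
    [0.064,-0.3,0.004,0,0,0.305],
    [0.064,-0.3,0.004,0,0,0.305]
  ]
}}

```text
t: 5.35
ee_pos: [0.4556, 0.061, 0.1857]
orientation: [-0.002, 0.997, -0.077, -0.003]
contact_force: [-0.2, 0.2, 0.4]
gripper_width: 0.0483
```

```bash
python3 - <<'E'
from h import *
st(); save("wrist","w2")
for t,z in(("bay_1",.039),("board_tab",.0345),("easel",0)):
  print(t,[ (np.round(d["point"]),round(d["conf"],2),pix2w("wrist",d["point"],z)[:2].round(4)) for d in r.tip_of(t,"wrist")])
E
```

```text
t 5.35 pos [0.4556 0.061  0.1857] phi -98.9 z [-0.005  0.005 -1.   ] F [-0.2  0.2  0.4] w 0.0483 j [-0.89  0.58  0.96  2.29 -0.82  0.67 -1.03]
bay_1 [(array([241., 184.]), 0.68, array([0.4088, 0.1343])), (array([241., 338.]), 0.64, array([ 0.3871, -0.0085]))]
board_tab [(array([ 92., 262.]), 0.63, array([0.5297, 0.0399]))]
easel [(array([192., 258.]), 0.77, array([0.4343, 0.0559]))]
```

View pics/w2.png

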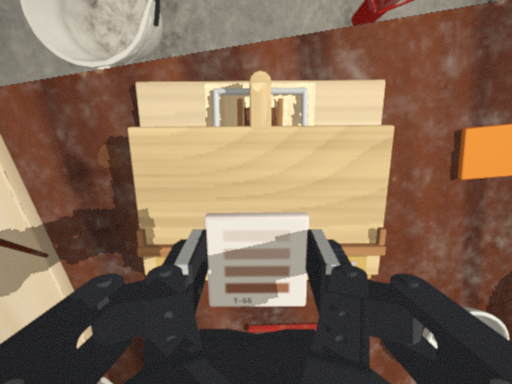

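```bash
python3 - <<'E'
from h import *
c=cam("wrist")
A=pix2w("wrist",(126.5,129),.039,c);B=pix2w("wrist",(126,394),.039,c)
print(A,B,np.linalg.norm(A-B)); ey=(A-B)/np.linalg.norm(A-B); ex=np.array([ey[1],-ey[0],0]); M=(A+B)/2
print("yaw",np.degrees(np.arctan2(ex[1],ex[0])))
for rc,z in(((243,262),.049),((241,184),.039),((241,338),.039),((72,260),.039),((89,262),.0345)):
  P=pix2w("wrist",rc,z,c); print(rc,P[:2].round(4),"along",((P-M)@ex*1e3).round(1),"y",((P-M)@ey*1e3).round(1))
# tile in hand: bottom face corners? top-face visible underside edges at row 213
T=tool(); tz=T[2,3]-.021
for rc in((213,207),(213,308),(306,210),(306,306)):
  P=pix2w("wrist",rc,tz,c); print("tile",rc,(T[:3,:3].T@(P-T[:3,3])*1e3).round(1))
E
```

```text
[0.51998245 0.15337239 0.039     ] [ 0.48491065 -0.0677186   0.039     ] 0.22385543731794222
yaw -9.013759141459063
(243, 262) [0.4005 0.0583] along -103.1 y -0.7
(241, 184) [0.4093 0.1309] along -105.8 y 72.4
(241, 338) [ 0.3865 -0.0118] along -105.9 y -72.1
(72, 260) [0.5451 0.0373] along 43.0 y 1.2
(89, 262) [0.5321 0.0376] along 30.1 y -0.5
tile (213, 207) [ 16.7 -22.8  21. ]
tile (213, 308) [16.7 25.6 20.9]
tile (306, 210) [-35.2 -23.5  21.2]
tile (306, 306) [-35.1  26.9  21.1]
```

```bash
python3 - <<'E'
from h import *
goal([0.4385,.0515,.067],-99)
E
```

```text
row [-0.0162, 0.0067, 0.1195] [-0.002, 0.004, -0.002]
```

Request:
{"method": "play_rows", "body": {
  "steps": [
    [-0.016,0.007,0.03,0,0.004,0],
    [-0.016,0.007,0.07,0,0.004,0],
    [-0.016,0.007,0.1,0,0.004,0],
    [-0.016,0.007,0.112,0,0.004,0],
    [-0.016,0.007,0.117,0,0.004,0],
    [-0.016,0.007,0.1195,0,0.004,0],
    [-0.016,0.007,0.1195,0,0.004,0]
  ]
}}

```text
t: 6.13
ee_pos: [0.4392, 0.0492, 0.0673]
orientation: [-0.002, 0.997, -0.082, 0.0]
contact_force: [0.2, 2.1, 7.4]
gripper_width: 0.0482
```

```bash
python3 - <<'E'
from h import *
st(); goal([0.4385,.0515,.0655],-99)
E
```

```text
t 6.13 pos [0.4392 0.0492 0.0673] phi -99.4 z [ 0.001  0.004 -1.   ] F [0.2 2.1 7.4] w 0.0482 j [-0.44  0.66  0.3   2.39 -1.04  0.22 -0.91]
 row [-0.0011, -0.0022, 0.0018] [-0.004, 0.0, -0.008]
```

Request:
{"method": "play_rows", "body": {
  "steps": [
    [-0.003,0,-0.0007,0,0,0],
    [-0.006,0,-0.0007,0,0,0],
    [-0.007,0,-0.0007,0,0,0],
    [-0.007,0,-0.0007,0,0,0]
  ]
}}

```text
t: 6.47
ee_pos: [0.4336, 0.0502, 0.0686]
orientation: [-0.001, 0.997, -0.082, 0.002]
contact_force: [2.1, -0.2, 7.1]
gripper_width: 0.0485
```

```bash
python3 - <<'E'
from h import *
st()
E
```

```text
t 6.47 pos [0.4336 0.0502 0.0686] phi -99.4 z [ 0.004  0.002 -1.   ] F [ 2.1 -0.2  7.1] w 0.0485 j [-0.44  0.65  0.28  2.41 -1.04  0.2  -0.91]
```

Request:
{"method": "play_rows", "body": {
  "steps": [
    [-0.002,0,0,0,0,0],
    [-0.003,0,0,0,0,0],
    [-0.003,0,0,0,0,0]
  ]
}}

```text
t: 6.72
ee_pos: [0.4312, 0.0507, 0.0687]
orientation: [-0.001, 0.997, -0.082, 0.002]
contact_force: [3.1, 1.8, 7.6]
gripper_width: 0.0483
```

Request:
{"method": "play_rows", "body": {
  "steps": [
    [0,0,0,0,0,0],
    [0,0,0,0,0,0],
    [0,0,-0.002,0,0,0],
    [0,0,-0.02,0,0,0],
    [0,0,-0.06,0,0,0],
    [0,0,-0.1,0,0,0],
    [0,0,-0.13,0,0,0],
    [0,0,-0.13,0,0,0]
  ],
  "fingers": 0.4
}}

```text
t: 7.38
ee_pos: [0.4303, 0.0518, 0.2018]
orientation: [-0.002, 0.997, -0.081, 0.002]
contact_force: [0.2, 0.7, 0.3]
gripper_width: 0.0601
```

```bash
python3 - <<'E'
from h import *
st(); save("wrist","w3"); goal([0.483,-.27,.10],-106.7)
E
```

```text
t 7.38 pos [0.4303 0.0518 0.2018] phi -99.2 z [ 0.005  0.003 -1.   ] F [0.2 0.7 0.3] w 0.0601 j [-0.83  0.46  0.83  2.33 -0.64  0.58 -1.23]
 row [0.1034, 0.3104, 0.0989] [-0.004, -0.003, 0.132]
```

View pics/w3.png

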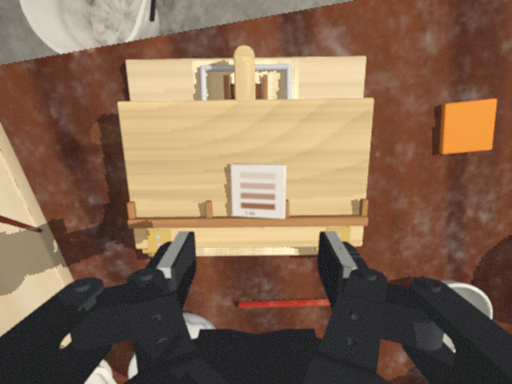

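```bash
python3 - <<'E'
from h import *
im=cv2.imread("pics/w3.png"); cv2.imwrite("pics/w3c.png",cv2.resize(im[145:240,190:310],None,fx=6,fy=6,interpolation=cv2.INTER_CUBIC))
E
```

```text
(no output)
```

View pics/w3c.png

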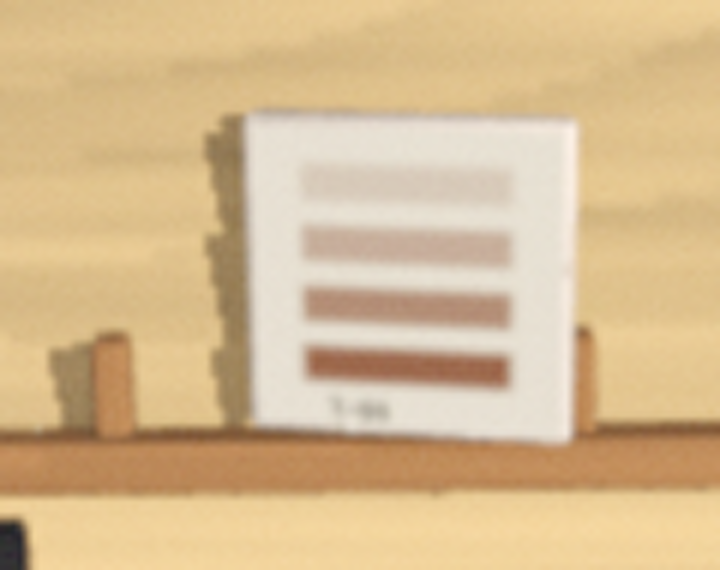

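Request:
{"method": "play_rows", "body": {
  "steps": [
    [0.103,0.31,0.03,0,0,0.132],
    [0.103,0.31,0.03,0,0,0.132],
    [0.103,0.31,0.03,0,0,0.132],
    [0.103,0.31,0.03,0,0,0.132],
    [0.103,0.31,0.03,0,0,0.132],
    [0.103,0.31,0.03,0,0,0.132],
    [0.103,0.31,0.03,0,0,0.132],
    [0.103,0.31,0.06,0,0,0.132]
  ],
  "fingers": 0.6
}}

```text
t: 8.1
ee_pos: [0.4812, -0.2696, 0.1434]
orientation: [-0.0, 0.989, -0.147, 0.002]
contact_force: [1.7, 0.1, 1.3]
gripper_width: 0.0687
```

```bash
python3 - <<'E'
from h import *
st(); tiles("w4");goal([0.489,-.272,.024],-106.7)
E
```

```text
t 8.1 pos [ 0.4812 -0.2696  0.1434] phi -106.9 z [ 0.004 -0.001 -1.   ] F [1.7 0.1 1.3] w 0.0687 j [-0.02  0.65  0.66  2.13 -0.72  0.6  -0.71]
blob [ 20. 230.] [ 0.5025 -0.0567] [0.057 0.034] dir 60.6
blob [409. 198.] [ 0.4316 -0.3936] [0.042 0.067] dir 50.3
blob [255. 183.] [ 0.4831 -0.2702] [0.051 0.052] dir 75.2
blob [256. 163.] [ 0.4808 -0.2696] [0.374 0.289] dir 73.1
 row [0.0084, -0.0058, 0.1141] [0.003, -0.001, -0.009]
```

```bash
python3 - <<'E'
from h import *
T=np.eye(4); y=np.array([np.cos(np.radians(-99.2)),np.sin(np.radians(-99.2)),0]); z=np.array([.005,.003,-1]);z/=np.linalg.norm(z);y-=z*(y@z);y/=np.linalg.norm(y)
T[:3,:3]=np.column_stack([np.cross(y,z),y,z]); T[:3,3]=[0.4303,.0518,.2018]
c=r.camera_info("wrist"); ce=(c,T@np.array(c["T_tool_cam"]))
A=pix2w("w",(102,118.5),.039,ce);B=pix2w("w",(98,374),.039,ce);print(A,B,np.linalg.norm(A-B))
ey=(A-B)/np.linalg.norm(A-B); ex=np.array([ey[1],-ey[0],0]); M=(A+B)/2; print("yaw",np.degrees(np.arctan2(ex[1],ex[0])),"M",M)
for n,rc,zz in(("finL",(201,131.5),.047),("fin1",(201,208.8),.047),("finR",(200,364.5),.047),("ledge",(216.5,247),.049),("tileBL",(216,232.2),.046),("tileBR",(218,285.2),.053),("tileTL",(164,231.5),.046),("tileTR",(165,286),.05),("tab",(47,244),.039)):
  P=pix2w("w",rc,zz,ce); print(n,P[:2].round(4),((P-M)@ex*1e3).round(1),((P-M)@ey*1e3).round(1))
E
```

```text
[0.51775062 0.15990362 0.039     ] [ 0.48533375 -0.06155465  0.039     ] 0.22381826859156617
yaw -8.327762244770968 M [0.50154219 0.04917448 0.039     ]
finL [0.4295 0.1691] -88.7 108.2
fin1 [0.4181 0.0981] -89.7 36.3
finR [ 0.3961 -0.0446] -90.7 -108.0
ledge [0.3981 0.0654] -104.7 1.1
tileBL [0.3997 0.0794] -105.1 15.2
tileBR [0.3925 0.0305] -105.2 -34.2
tileTL [0.4488 0.0711] -55.3 14.0
tileTR [0.4409 0.0229] -56.2 -34.7
tab [0.5439 0.0435] 42.7 0.5
```

Request:
{"method": "play_rows", "body": {
  "steps": [
    [0.0084,-0.0058,0.04,0,0,0],
    [0.0084,-0.0058,0.08,0,0,0],
    [0.0084,-0.0058,0.1,0,0,0],
    [0.0084,-0.0058,0.11,0,0,0],
    [0.0084,-0.0058,0.113,0,0,0],
    [0.0084,-0.0058,0.113,0,0,0]
  ]
}}

```text
t: 8.65
ee_pos: [0.4894, -0.2614, 0.0286]
orientation: [-0.001, 0.989, -0.146, -0.001]
contact_force: [0.1, 0.1, 0.5]
gripper_width: 0.0683
```

Request:
{"method": "play_rows", "body": {
  "steps": [
    [0,0,0,0,0,0],
    [0,0,0,0,0,0],
    [0,0,0,0,0,0],
    [0,0,0,0,0,0],
    [0,0,0,0,0,0]
  ],
  "fingers": -1
}}

```text
t: 9.07
ee_pos: [0.4918, -0.2627, 0.0318]
orientation: [0.0, 0.989, -0.146, 0.003]
contact_force: [0.0, -1.0, 15.6]
gripper_width: 0.0075
```

```bash
python3 - <<'E'
from h import *
st()
E
```

```text
t 9.07 pos [ 0.4918 -0.2627  0.0318] phi -106.8 z [ 0.005 -0.001 -1.   ] F [ 0.  -1.  15.6] w 0.0075 j [ 0.11  0.79  0.42  2.15 -0.92  0.38 -0.57]
```

Request:
{"method": "play_rows", "body": {
  "steps": [
    [0,0,-0.01,0,0,0],
    [0,0,-0.04,0,0,0],
    [0,0,-0.07,0,0,0],
    [0,0,-0.09,0,0,0],
    [0,0,-0.09,0,0,0],
    [0,0,-0.09,0,0,0],
    [0,0,-0.09,0,0,0],
    [0,0,-0.09,0,0,0]
  ],
  "fingers": 0.6
}}

```text
t: 9.73
ee_pos: [0.49, -0.2608, 0.1186]
orientation: [-0.001, 0.989, -0.145, -0.001]
contact_force: [-0.7, 0.7, -0.8]
gripper_width: 0.0684
```

```bash
python3 - <<'E'
from h import *
st(); tiles("w5");goal([0.483,-.27,.024],-106.7)
print([ (np.round(d["point"]),round(d["conf"],2),pix2w("wrist",d["point"],0)[:2].round(4)) for d in r.tip_of("tile_a","wrist")])
E
```

```text
t 9.73 pos [ 0.49   -0.2608  0.1186] phi -106.7 z [-0.001  0.003 -1.   ] F [-0.7  0.7 -0.8] w 0.0684 j [-0.02  0.68  0.62  2.13 -0.76  0.56 -0.69]
blob [268. 197.] [ 0.4838 -0.2691] [0.05  0.052] dir 75.4
blob [256. 136.] [ 0.5207 -0.2698] [0.337 0.206] dir 73.3
 row [-0.0038, 0.0109, 0.0944] [-0.002, 0.002, -0.001]
[(array([196., 268.]), 0.91, array([ 0.4827, -0.2694]))]
```

Request:
{"method": "play_rows", "body": {
  "steps": [
    [0.0043,0.0096,0.03,0,0,-0.02],
    [0.0043,0.0096,0.06,0,0,-0.02],
    [0.0043,0.0096,0.08,0,0,-0.02],
    [0.0043,0.0096,0.09,0,0,-0.02],
    [0.0043,0.0096,0.0945,0,0,-0.02],
    [0.0043,0.0096,0.0945,0,0,-0.02],
    [0.0043,0.0096,0.0945,0,0,-0.02]
  ]
}}

```text
t: 10.42
ee_pos: [0.4916, -0.2719, 0.025]
orientation: [-0.001, 0.991, -0.136, -0.0]
contact_force: [0.1, -0.2, 0.5]
gripper_width: 0.0679
```

Request:
{"method": "play_rows", "body": {
  "steps": [
    [0,0,0,0,0,0],
    [0,0,0,0,0,0],
    [0,0,0,0,0,0],
    [0,0,0,0,0,0],
    [0,0,0,0,0,0]
  ],
  "fingers": -1
}}

```text
t: 10.83
ee_pos: [0.4921, -0.2717, 0.0259]
orientation: [-0.001, 0.991, -0.136, 0.001]
contact_force: [-0.5, 0.8, 6.4]
gripper_width: 0.0483
```

```bash
python3 - <<'E'
from h import *
st(); goal([.475,.125,.2],-98.3)
E
```

```text
t 10.83 pos [ 0.4921 -0.2717  0.0259] phi -105.6 z [ 0.002  0.001 -1.   ] F [-0.5  0.8  6.4] w 0.0483 j [ 0.13  0.81  0.41  2.14 -0.91  0.38 -0.54]
 row [-0.1228, -0.3778, -0.1736] [-0.002, -0.001, -0.127]
```

Request:
{"method": "play_rows", "body": {
  "steps": [
    [0,0,-0.03,0,0,0],
    [0,0,-0.07,0,0,0],
    [-0.04,-0.1,-0.12,0,0,-0.127],
    [-0.149,-0.378,-0.13,0,0,-0.127],
    [-0.149,-0.378,-0.13,0,0,-0.127],
    [-0.149,-0.378,-0.13,0,0,-0.127],
    [-0.149,-0.378,-0.13,0,0,-0.127],
    [-0.149,-0.378,-0.13,0,0,-0.127]
  ]
}}

```text
t: 11.5
ee_pos: [0.4659, -0.0264, 0.1375]
orientation: [-0.001, 0.997, -0.073, 0.001]
contact_force: [0.8, 0.2, -0.6]
gripper_width: 0.0479
```

```bash
python3 - <<'E'
from h import *
st(); goal([.45,.1325,.15],-98.3)
E
```

```text
t 11.5 pos [ 0.4659 -0.0264  0.1375] phi -98.3 z [ 0.002  0.003 -1.   ] F [ 0.8  0.2 -0.6] w 0.0479 j [-0.49  0.58  0.63  2.31 -0.8   0.47 -0.92]
 row [-0.0387, -0.1549, -0.0121] [-0.003, -0.001, -0.0]
```

Request:
{"method": "play_rows", "body": {
  "steps": [
    [-0.036,-0.145,-0.012,0,0,0],
    [-0.036,-0.145,-0.012,0,0,0],
    [-0.036,-0.145,-0.012,0,0,0],
    [-0.036,-0.145,-0.012,0,0,0],
    [-0.036,-0.145,-0.012,0,0,0],
    [-0.036,-0.145,-0.012,0,0,0],
    [-0.036,-0.145,-0.012,0,0,0],
    [-0.036,-0.145,-0.012,0,0,0]
  ]
}}

```text
t: 12.17
ee_pos: [0.4518, 0.1192, 0.1492]
orientation: [-0.001, 0.997, -0.073, 0.0]
contact_force: [0.0, 0.4, 0.5]
gripper_width: 0.048
```

```bash
python3 - <<'E'
from h import *
st(); goal([.45,.1325,.068],-98.3); save("wrist","w6"); st()
E
```

```text
t 12.17 pos [0.4518 0.1192 0.1492] phi -98.4 z [ 0.001  0.002 -1.   ] F [0.  0.4 0.5] w 0.048 j [-0.86  0.58  0.71  2.31 -0.81  0.52 -1.22]
 row [-0.0037, -0.0127, 0.0812] [-0.002, -0.0, -0.002]
t 12.22 pos [0.4518 0.119  0.1491] phi -98.5 z [ 0.001  0.002 -1.   ] F [ 0.6 -0.3  0.1] w 0.0482 j [-0.86  0.58  0.71  2.31 -0.81  0.52 -1.22]
```

View pics/w6.png

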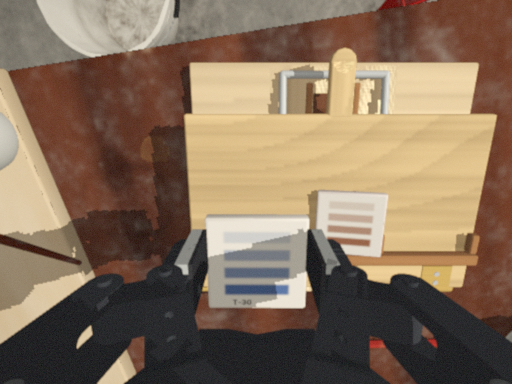

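```bash
python3 - <<'E'
from h import *
ce=cam("wrist")
A=pix2w("w",(114.5,184.5),.039,ce);B=pix2w("w",(114.5,495.5),.039,ce)
ey=(A-B)/np.linalg.norm(A-B); ex=np.array([ey[1],-ey[0],0]); M=(A+B)/2; print(np.linalg.norm(A-B),"yaw",np.degrees(np.arctan2(ex[1],ex[0])),"M",M)
for n,rc,zz in(("finR",(240,473),.047),("ledge",(252,420),.049),("tileL",(247,317),.046),("tileR",(257,383),.05),("tab",(49,343),.039)):
  P=pix2w("w",rc,zz,ce); print(n,P[:2].round(4),((P-M)@ex*1e3).round(1),((P-M)@ey*1e3).round(1))
T=tool(); print("tcp",(T[:3,3]-M)@ex,(T[:3,3]-M)@ey)
E
```

```text
0.22353776481391863 yaw -8.435437529302794 M [0.50167801 0.05026942 0.039     ]
finR [ 0.3924 -0.0428] -94.4 -108.1
ledge [ 0.3892 -0.0011] -103.7 -67.3
tileL [0.4036 0.0774] -101.0 12.4
tileR [0.3897 0.0279] -107.5 -38.6
tab [0.5447 0.0449] 43.4 1.0
tcp -0.05942090922222418 0.06068625485885567
```

Request:
{"method": "play_rows", "body": {
  "steps": [
    [-0.004,-0.0143,0.02,0,0,0],
    [-0.004,-0.0143,0.05,0,0,0],
    [-0.004,-0.0143,0.07,0,0,0],
    [-0.004,-0.0143,0.077,0,0,0],
    [-0.004,-0.0143,0.081,0,0,0],
    [-0.004,-0.0143,0.083,0,0,0],
    [-0.004,-0.0143,0.083,0,0,0],
    [-0.004,-0.0143,0.083,0,0,0]
  ]
}}

```text
t: 12.88
ee_pos: [0.4501, 0.1347, 0.0663]
orientation: [-0.001, 0.997, -0.073, 0.0]
contact_force: [0.1, -0.6, 0.2]
gripper_width: 0.0484
```

Request:
{"method": "play_rows", "body": {
  "steps": [
    [-0.003,0,0,0,0,0],
    [-0.006,0,0,0,0,0],
    [-0.0075,0,0,0,0,0],
    [-0.0075,0,0,0,0,0]
  ]
}}

```text
t: 13.22
ee_pos: [0.442, 0.1366, 0.0661]
orientation: [-0.001, 0.997, -0.072, 0.0]
contact_force: [-0.3, -0.5, -0.9]
gripper_width: 0.0479
```

```bash
python3 - <<'E'
from h import *
st()
E
```

```text
t 13.22 pos [0.442  0.1366 0.0661] phi -98.3 z [ 0.     0.002 -1.   ] F [-0.3 -0.5 -0.9] w 0.0479 j [-0.67  0.68  0.36  2.35 -1.01  0.27 -1.1 ]
```

Request:
{"method": "play_rows", "body": {
  "steps": [
    [0,0,0.001,0,0,0],
    [-0.001,0,0.001,0,0,0],
    [-0.003,0,0.001,0,0,0],
    [-0.003,0,0.001,0,0,0]
  ]
}}

```text
t: 13.55
ee_pos: [0.4419, 0.1366, 0.0651]
orientation: [-0.001, 0.997, -0.073, 0.002]
contact_force: [7.0, -1.0, -0.9]
gripper_width: 0.0483
```

```bash
python3 - <<'E'
from h import *
st()
E
```

```text
t 13.55 pos [0.4419 0.1366 0.0651] phi -98.4 z [ 0.005  0.001 -1.   ] F [ 7.  -1.  -0.9] w 0.0483 j [-0.66  0.67  0.35  2.35 -1.01  0.25 -1.11]
```

Request:
{"method": "play_rows", "body": {
  "steps": [
    [0,0,0,0,0,0],
    [0,0,0,0,0,0],
    [0,0,0,0,0,0],
    [0,0,-0.01,0,0,0],
    [0,0,-0.05,0,0,0],
    [0,0,-0.07,0,0,0],
    [0,0,-0.07,0,0,0]
  ],
  "fingers": 0.35
}}

```text
t: 14.13
ee_pos: [0.4397, 0.1367, 0.1374]
orientation: [-0.002, 0.997, -0.073, 0.001]
contact_force: [0.4, -0.4, 0.4]
gripper_width: 0.0575
```

Request:
{"method": "play_rows", "body": {
  "steps": [
    [0,0.04,0,0,0,0],
    [0,0.08,0,0,0,0],
    [0,0.12,0,0,0,0],
    [0,0.137,0,0,0,0],
    [0,0.137,0,0,0,0],
    [0,0.137,0,0,0,0],
    [0,0.137,0,0,0,0]
  ],
  "fingers": -1
}}

```text
t: 14.72
ee_pos: [0.4194, 0.0017, 0.1342]
orientation: [-0.001, 0.997, -0.072, -0.0]
contact_force: [0.1, 0.1, 0.2]
gripper_width: 0.0
```

```bash
cat >> h.py <<'E'
M0=np.array([.5016,.0498,0]); EX=np.array([.9893,-.1461,0]); EY=np.array([.1461,.9893,0])
def ez():
    p=tool()[:3,3]; print("easel frame: from ledge",((p-M0)@EX*1e3+104.5).round(1),"y",((p-M0)@EY*1e3).round(1),"z",(p[2]*1e3).round(1))
E
python3 - <<'E'
from h import *
st();ez();save("wrist","w7")
E
```

```text
t 14.72 pos [0.4194 0.0017 0.1342] phi -98.3 z [-0.001  0.003 -1.   ] F [0.1 0.1 0.2] w 0.0 j [-0.51  0.53  0.54  2.41 -0.81  0.37 -0.97]
easel frame: from ledge 30.2 y -59.6 z 134.2
```

View pics/w7.png

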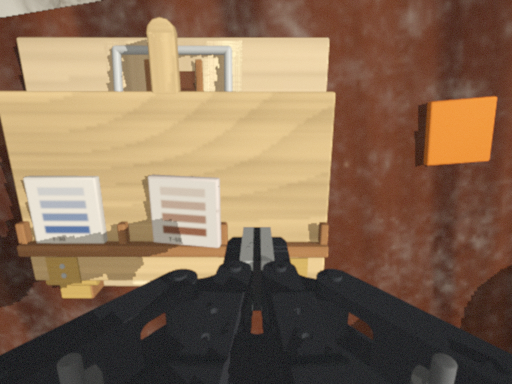

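Request:
{"method": "play_rows", "body": {
  "steps": [
    [0,0,0.03,0,0,0],
    [0,0,0.055,0,0,0],
    [0,0,0.064,0,0,0],
    [0,0,0.067,0,0,0],
    [0,0,0.067,0,0,0],
    [0,0,0.067,0,0,0]
  ]
}}

```text
t: 15.27
ee_pos: [0.4195, 0.0016, 0.0677]
orientation: [-0.001, 0.997, -0.072, -0.0]
contact_force: [-0.6, 0.7, -0.1]
gripper_width: -0.0003
```

Request:
{"method": "play_rows", "body": {
  "steps": [
    [0,-0.004,0,0,0,0],
    [0,-0.007,0,0,0,0],
    [0,-0.01,0,0,0,0],
    [0,-0.013,0,0,0,0],
    [0,-0.016,0,0,0,0],
    [0,-0.018,0,0,0,0],
    [0,-0.02,0,0,0,0],
    [0,-0.02,0,0,0,0]
  ]
}}

```text
t: 15.93
ee_pos: [0.4225, 0.0214, 0.0675]
orientation: [-0.001, 0.997, -0.072, -0.0]
contact_force: [-0.3, 0.1, -0.0]
gripper_width: 0.0001
```

```bash
python3 - <<'E'
from h import *
st();ez()
E
```

```text
t 15.93 pos [0.4225 0.0214 0.0675] phi -98.3 z [ 0.     0.002 -1.   ] F [-0.3  0.1 -0. ] w 0.0001 j [-0.33  0.64  0.21  2.43 -1.    0.15 -0.87]
easel frame: from ledge 30.4 y -39.6 z 67.5
```

Back off and up, then check.

Request:
{"method": "play_rows", "body": {
  "steps": [
    [0,0.004,0,0,0,0],
    [0,0.004,-0.02,0,0,0],
    [0.02,0.004,-0.06,0,0,0],
    [0.05,0.004,-0.1,0,0,0],
    [0.05,0.004,-0.1,0,0,0],
    [0.05,0.004,-0.1,0,0,0],
    [0.05,0.004,-0.1,0,0,0]
  ]
}}

```text
t: 16.52
ee_pos: [0.4718, 0.0096, 0.168]
orientation: [-0.001, 0.997, -0.072, 0.001]
contact_force: [-0.0, 0.5, 0.2]
gripper_width: 0.0003
```

```bash
python3 - <<'E'
from h import *
st();ez();im=save("wrist","w8")
ce=cam("wrist")
print("bay2 foot px",w2pix("w",np.append((M0-.1045*EX)[:2],.039),ce).round(), "tab",w2pix("w",np.append((M0+.027*EX)[:2],.039),ce).round())
E
```

```text
t 16.52 pos [0.4718 0.0096 0.168 ] phi -98.3 z [ 0.002  0.002 -1.   ] F [-0.   0.5  0.2] w 0.0003 j [-0.62  0.54  0.7   2.28 -0.7   0.54 -1.08]
easel frame: from ledge 80.9 y -44.2 z 168.0
bay2 foot px [273. 206.] tab [123. 199.]
```

View pics/w8.png

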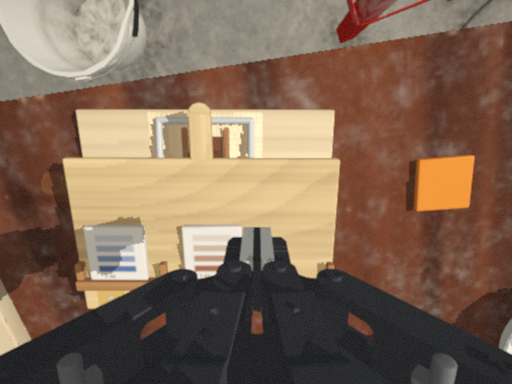

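Request:
{"method": "play_rows", "body": {
  "steps": [
    [0.025,-0.022,0,0,0,0],
    [0.0506,-0.044,0.02,0,0,0],
    [0.0506,-0.044,0.05,0,0,0],
    [0.0506,-0.044,0.07,0,0,0],
    [0.0506,-0.044,0.07,0,0,0],
    [0.0506,-0.044,0.07,0,0,0],
    [0.0506,-0.044,0.07,0,0,0]
  ],
  "fingers": -0.25
}}

```text
t: 17.15
ee_pos: [0.527, 0.045, 0.0978]
orientation: [-0.001, 0.997, -0.073, -0.001]
contact_force: [0.7, -0.8, 0.2]
gripper_width: 0.0321
```

```bash
python3 - <<'E'
from h import *
st();ez();im=save("top","t2")
c=cam("top")
hsv=cv2.cvtColor(im,cv2.COLOR_RGB2HSV); 
for rr in r.tip_of("tile_a","top"):
  P=pix2w("top",rr["point"],.039,c); print(np.round(rr["point"]),round(rr["conf"],2),((P-M0)@EX*1e3+104.5).round(1),((P-M0)@EY*1e3).round(1))
for rr in r.tip_of("board_tab","wrist"):print(rr)
save("wrist","w9")
for rr in r.tip_of("board_tab","wrist"):
  P=pix2w("wrist",rr["point"],.0345); print(np.round(rr["point"]),round(rr["conf"],2),((P-M0)@EX*1e3).round(1),((P-M0)@EY*1e3).round(1))
E
```

```text
t 17.15 pos [0.527  0.045  0.0978] phi -98.4 z [-0.001  0.002 -1.   ] F [ 0.7 -0.8  0.2] w 0.0321 j [-0.56  0.69  0.57  2.2  -0.83  0.48 -1.05]
easel frame: from ledge 130.3 y -1.0 z 97.8
[202. 276.] 0.88 69.6 -218.7
[200. 146.] 0.69 26.0 76.1
[203. 182.] 0.62 32.5 -4.5
{'point': [127.0, 199.7], 'conf': 0.97}
[214. 255.] 0.76 26.7 0.3
```

Request:
{"method": "play_rows", "body": {
  "steps": [
    [0.001,-0.001,0.02,0,0,0],
    [0.001,-0.001,0.04,0,0,0],
    [0.001,-0.001,0.049,0,0,0],
    [0.001,-0.001,0.0525,0,0,0],
    [0.001,-0.001,0.0525,0,0,0],
    [0.001,-0.001,0.0525,0,0,0]
  ]
}}

```text
t: 17.9
ee_pos: [0.5291, 0.0468, 0.0457]
orientation: [-0.001, 0.997, -0.073, 0.0]
contact_force: [0.3, 0.5, -0.1]
gripper_width: 0.0319
```

Request:
{"method": "play_rows", "body": {
  "steps": [
    [0,0,0,0,0,0],
    [0,0,0,0,0,0],
    [0,0,0,0,0,0],
    [0,0,0,0,0,0],
    [0,0,0,0,0,0]
  ],
  "fingers": -1,
  "squeeze": 40
}}

```text
t: 18.32
ee_pos: [0.5293, 0.0473, 0.046]
orientation: [-0.001, 0.997, -0.072, 0.001]
contact_force: [0.5, 1.3, 6.7]
gripper_width: 0.0167
```

```bash
python3 - <<'E'
from h import *
st();ez()
a=np.radians([5,10,15,20,25,30,35,40,45,50,55])
for t,x,z in zip(np.degrees(a),.173*(np.cos(a)-1)-.0045*np.sin(a),.173*np.sin(a)+.0045*(np.cos(a)-1)): print(t.round(),x.round(4),z.round(4))
E
```

```text
t 18.32 pos [0.5293 0.0473 0.046 ] phi -98.3 z [ 0.001  0.003 -1.   ] F [0.5 1.3 6.7] w 0.0167 j [-0.48  0.76  0.43  2.21 -0.94  0.36 -0.97]
easel frame: from ledge 132.3 y 1.6 z 46.0
5.0 -0.0011 0.0151
10.0 -0.0034 0.03
15.0 -0.0071 0.0446
20.0 -0.012 0.0589
25.0 -0.0181 0.0727
30.0 -0.0254 0.0859
35.0 -0.0339 0.0984
40.0 -0.0434 0.1101
45.0 -0.0539 0.121
50.0 -0.0652 0.1309
55.0 -0.0775 0.1398
```

Request:
{"method": "play_rows", "body": {
  "steps": [
    [0,0,-0.007,0,0,0],
    [-0.001,0,-0.015,0,0,0],
    [-0.002,0,-0.024,0,0,0],
    [-0.0045,0,-0.034,0,0,0],
    [-0.0075,0,-0.046,0,0,0],
    [-0.012,0,-0.059,0,0,0],
    [-0.016,0,-0.068,0,0,0],
    [-0.018,0,-0.0727,0,0,0]
  ]
}}

```text
t: 18.98
ee_pos: [0.5099, 0.0501, 0.1191]
orientation: [-0.002, 0.997, -0.072, -0.0]
contact_force: [-1.8, 4.0, -6.3]
gripper_width: 0.0169
```

Request:
{"method": "play_rows", "body": {
  "steps": [
    [0,0,0,0,0,0],
    [0,0,0,0,0,0]
  ]
}}

```text
t: 19.15
ee_pos: [0.5103, 0.0501, 0.1182]
orientation: [-0.001, 0.997, -0.072, -0.0]
contact_force: [-1.6, 5.1, -4.6]
gripper_width: 0.0167
```

```bash
cat >> h.py <<'E'
def ang():
    p=tool()[:3,3]; s=r.state(); print("t",round(s["t"],2),"dz mm",(p[2]*1e3-46).round(1),"ang from z",np.degrees(np.arcsin((p[2]-.046+.0)/.1731)).round(1),"along",((p-M0)@EX*1e3+104.5-132.3).round(1),"F",s["contact_force"].round(1),"w",round(s["gripper_width"],4))
E
python3 - <<'E'
from h import *
ang(); save("side","s1")
for n in("easel","board_tab"): print([(d["point"],d["conf"]) for d in r.tip_of(n,"side")][:2])
st()
E
```

```text
t 19.15 dz mm 72.2 ang from z 24.7 along -19.3 F [-1.6  5.1 -4.6] w 0.0167
[]
[([159.9, 268.1], 0.83)]
t 19.3 pos [0.5105 0.05   0.1178] phi -98.3 z [-0.001  0.003 -1.   ] F [-1.3  5.7 -3.8] w 0.0169 j [-0.61  0.65  0.6   2.22 -0.8   0.5  -1.08]
```

Request:
{"method": "play_rows", "body": {
  "steps": [
    [-0.0012,-0.0015,-0.0026,0,0,0],
    [-0.0035,-0.0015,-0.0067,0,0,0],
    [-0.006,-0.0015,-0.011,0,0,0],
    [-0.0073,-0.0015,-0.0132,0,0,0],
    [-0.0073,-0.0015,-0.0132,0,0,0]
  ]
}}

```text
t: 19.72
ee_pos: [0.5031, 0.0513, 0.1314]
orientation: [-0.001, 0.997, -0.073, -0.0]
contact_force: [-4.2, -3.2, -6.8]
gripper_width: 0.0172
```

Request:
{"method": "play_rows", "body": {
  "steps": [
    [0.0015,0,0.0026,0,0,0],
    [0.0027,0,0.0049,0,0,0],
    [0.004,0,0.0073,0,0,0],
    [0.0053,0,0.0095,0,0,0],
    [0.0053,0,0.0095,0,0,0],
    [0.0053,0,0.0095,0,0,0]
  ]
}}

```text
t: 20.22
ee_pos: [0.5089, 0.0504, 0.1214]
orientation: [-0.001, 0.997, -0.073, -0.0]
contact_force: [-4.4, -3.5, -3.2]
gripper_width: 0.0173
```

```bash
python3 - <<'E'
from h import *
ang()
E
```

```text
t 20.22 dz mm 75.4 ang from z 25.8 along -20.6 F [-4.4 -3.5 -3.2] w 0.0173
```

Request:
{"method": "play_rows", "body": {
  "steps": [
    [-0.003,0.0007,-0.004,0,0,0],
    [-0.006,0.0007,-0.009,0,0,0],
    [-0.009,0.0007,-0.0135,0,0,0],
    [-0.012,0.0007,-0.0179,0,0,0],
    [-0.012,0.0007,-0.0179,0,0,0]
  ]
}}

```text
t: 20.63
ee_pos: [0.4973, 0.0521, 0.1405]
orientation: [-0.001, 0.997, -0.073, 0.001]
contact_force: [-1.2, -3.3, -4.1]
gripper_width: 0.0171
```

Request:
{"method": "play_rows", "body": {
  "steps": [
    [0.0016,0,0.0025,0,0,0],
    [0.0032,0,0.005,0,0,0],
    [0.0049,0,0.0075,0,0,0],
    [0.0066,0,0.01,0,0,0],
    [0.0066,0,0.01,0,0,0],
    [0.0066,0,0.01,0,0,0]
  ]
}}

```text
t: 21.13
ee_pos: [0.5046, 0.051, 0.1293]
orientation: [-0.001, 0.997, -0.073, 0.0]
contact_force: [1.1, -1.6, 1.3]
gripper_width: 0.0167
```

```bash
python3 - <<'E'
from h import *
ang()
E
```

```text
t 21.13 dz mm 83.3 ang from z 28.7 along -25.1 F [ 1.1 -1.6  1.3] w 0.0167
```

Request:
{"method": "play_rows", "body": {
  "steps": [
    [0.0008,0,0.0015,0,0,0],
    [0.0015,0,0.003,0,0,0],
    [0.0015,0,0.003,0,0,0],
    [0.0015,0,0.003,0,0,0]
  ]
}}

```text
t: 21.47
ee_pos: [0.5061, 0.0508, 0.1265]
orientation: [-0.001, 0.997, -0.073, 0.001]
contact_force: [4.2, -2.4, 2.4]
gripper_width: 0.0169
```

```bash
python3 - <<'E'
from h import *
ang()
E
```

```text
t 21.47 dz mm 80.5 ang from z 27.7 along -23.5 F [ 4.2 -2.4  2.4] w 0.0169
```

Request:
{"method": "play_rows", "body": {
  "steps": [
    [-0.003,0,-0.005,0,0,0],
    [-0.006,0,-0.01,0,0,0],
    [-0.009,0,-0.0145,0,0,0],
    [-0.0125,0,-0.0195,0,0,0],
    [-0.0155,0,-0.0239,0,0,0],
    [-0.0155,0,-0.0239,0,0,0],
    [-0.0155,0,-0.0239,0,0,0]
  ]
}}

```text
t: 22.05
ee_pos: [0.4891, 0.0533, 0.1504]
orientation: [-0.001, 0.997, -0.072, -0.001]
contact_force: [0.4, -3.3, -3.8]
gripper_width: 0.0172
```

Request:
{"method": "play_rows", "body": {
  "steps": [
    [0.0018,0,0.0025,0,0,0],
    [0.0036,0,0.005,0,0,0],
    [0.0054,0,0.0075,0,0,0],
    [0.0073,0,0.01,0,0,0],
    [0.0073,0,0.01,0,0,0],
    [0.0073,0,0.01,0,0,0]
  ]
}}

```text
t: 22.55
ee_pos: [0.4971, 0.0521, 0.1399]
orientation: [-0.001, 0.997, -0.073, -0.001]
contact_force: [-0.4, -2.4, -0.8]
gripper_width: 0.0173
```

```bash
python3 - <<'E'
from h import *
ang()
E
```

```text
t 22.55 dz mm 93.9 ang from z 32.9 along -32.6 F [-0.4 -2.4 -0.8] w 0.0173
```

Request:
{"method": "play_rows", "body": {
  "steps": [
    [-0.003,0,-0.004,0,0,0],
    [-0.006,0,-0.0085,0,0,0],
    [-0.009,0,-0.0125,0,0,0],
    [-0.012,0,-0.0165,0,0,0],
    [-0.0146,0,-0.0196,0,0,0],
    [-0.0146,0,-0.0196,0,0,0],
    [-0.0146,0,-0.0196,0,0,0]
  ]
}}

```text
t: 23.13
ee_pos: [0.4812, 0.0544, 0.1599]
orientation: [-0.001, 0.997, -0.072, -0.001]
contact_force: [-5.3, -2.6, -7.7]
gripper_width: 0.017
```

Request:
{"method": "play_rows", "body": {
  "steps": [
    [0.002,0,0.0025,0,0,0],
    [0.004,0,0.005,0,0,0],
    [0.006,0,0.0075,0,0,0],
    [0.008,0,0.0095,0,0,0],
    [0.008,0,0.0095,0,0,0],
    [0.008,0,0.0095,0,0,0]
  ]
}}

```text
t: 23.63
ee_pos: [0.4895, 0.0532, 0.1509]
orientation: [-0.002, 0.997, -0.073, -0.001]
contact_force: [-10.8, -1.4, 12.9]
gripper_width: 0.0173
```

```bash
python3 - <<'E'
from h import *
ang()
E
```

```text
t 23.63 dz mm 104.9 ang from z 37.3 along -40.3 F [-10.8  -1.4  12.9] w 0.0173
```

Request:
{"method": "play_rows", "body": {
  "steps": [
    [-0.0035,0,-0.0035,0,0,0],
    [-0.007,0,-0.007,0,0,0],
    [-0.0105,0,-0.011,0,0,0],
    [-0.0135,0,-0.0138,0,0,0],
    [-0.016,0,-0.0161,0,0,0],
    [-0.016,0,-0.0161,0,0,0],
    [-0.016,0,-0.0161,0,0,0]
  ]
}}

```text
t: 24.22
ee_pos: [0.4751, 0.0554, 0.1668]
orientation: [-0.001, 0.997, -0.072, 0.0]
contact_force: [-1.3, -1.6, -4.9]
gripper_width: 0.0168
```

```bash
python3 - <<'E'
from h import *
ang()
E
```

```text
t 24.22 dz mm 120.8 ang from z 44.2 along -54.8 F [-1.3 -1.6 -4.9] w 0.0168
```

Request:
{"method": "play_rows", "body": {
  "steps": [
    [0.0022,0,0.0018,0,0,0],
    [0.0045,0,0.0037,0,0,0],
    [0.0068,0,0.0056,0,0,0],
    [0.009,0,0.0075,0,0,0],
    [0.009,0,0.0075,0,0,0],
    [0.009,0,0.0075,0,0,0]
  ]
}}

```text
t: 24.72
ee_pos: [0.4834, 0.0541, 0.1586]
orientation: [-0.001, 0.997, -0.072, -0.001]
contact_force: [-4.8, -0.4, -5.1]
gripper_width: 0.017
```

```bash
python3 - <<'E'
from h import *
ang()
E
```

```text
t 24.72 dz mm 112.6 ang from z 40.6 along -46.5 F [-4.8 -0.4 -5.1] w 0.017
```

Request:
{"method": "play_rows", "body": {
  "steps": [
    [-0.003,0,-0.003,0,0,0],
    [-0.006,0,-0.006,0,0,0],
    [-0.0095,0,-0.009,0,0,0],
    [-0.013,0,-0.0122,0,0,0],
    [-0.016,0,-0.0147,0,0,0],
    [-0.018,0,-0.0164,0,0,0],
    [-0.018,0,-0.0164,0,0,0],
    [-0.018,0,-0.0164,0,0,0]
  ]
}}

```text
t: 25.38
ee_pos: [0.466, 0.0567, 0.1756]
orientation: [-0.001, 0.997, -0.072, 0.0]
contact_force: [-3.0, -1.3, -7.0]
gripper_width: 0.0168
```

```bash
python3 - <<'E'
from h import *
ang()
E
```

```text
t 25.38 dz mm 129.6 ang from z 48.5 along -64.0 F [-3.  -1.3 -7. ] w 0.0168
```

Request:
{"method": "play_rows", "body": {
  "steps": [
    [0.0012,0,0.001,0,0,0],
    [0.0025,0,0.002,0,0,0],
    [0.0036,0,0.003,0,0,0],
    [0.0048,0,0.004,0,0,0],
    [0.006,0,0.005,0,0,0],
    [0.006,0,0.005,0,0,0],
    [0.006,0,0.005,0,0,0]
  ]
}}

```text
t: 25.97
ee_pos: [0.472, 0.0558, 0.1704]
orientation: [-0.001, 0.997, -0.073, -0.0]
contact_force: [-2.6, -0.1, -3.2]
gripper_width: 0.0167
```

```bash
python3 - <<'E'
from h import *
ang()
E
```

```text
t 25.97 dz mm 124.4 ang from z 45.9 along -57.9 F [-2.6 -0.1 -3.2] w 0.0167
```

Request:
{"method": "play_rows", "body": {
  "steps": [
    [0.0009,0,0.0008,0,0,0],
    [0.0019,0,0.0016,0,0,0],
    [0.0028,0,0.0024,0,0,0],
    [0.0036,0,0.0032,0,0,0],
    [0.0036,0,0.0032,0,0,0]
  ]
}}

```text
t: 26.38
ee_pos: [0.4751, 0.0553, 0.1677]
orientation: [-0.002, 0.997, -0.073, -0.0]
contact_force: [-8.8, 1.5, 14.3]
gripper_width: 0.0169
```

```bash
python3 - <<'E'
from h import *
ang()
E
```

```text
t 26.38 dz mm 121.7 ang from z 44.6 along -54.8 F [-8.8  1.5 14.3] w 0.0169
```

Request:
{"method": "play_rows", "body": {
  "steps": [
    [-0.0007,0,-0.0006,0,0,0],
    [-0.0014,0,-0.0012,0,0,0],
    [-0.0014,0,-0.0012,0,0,0]
  ]
}}

```text
t: 26.63
ee_pos: [0.4743, 0.0555, 0.1685]
orientation: [-0.001, 0.997, -0.073, 0.0]
contact_force: [-2.3, 0.0, -2.6]
gripper_width: 0.0167
```

```bash
python3 - <<'E'
from h import *
ang(); im=save("side","s2"); cv2.imwrite("pics/s2c.png",cv2.resize(im[100:220,190:320,::-1],None,fx=5,fy=5,interpolation=cv2.INTER_CUBIC))
E
```

```text
t 26.63 dz mm 122.5 ang from z 45.0 along -55.6 F [-2.3  0.  -2.6] w 0.0167
```

View pics/s2c.png

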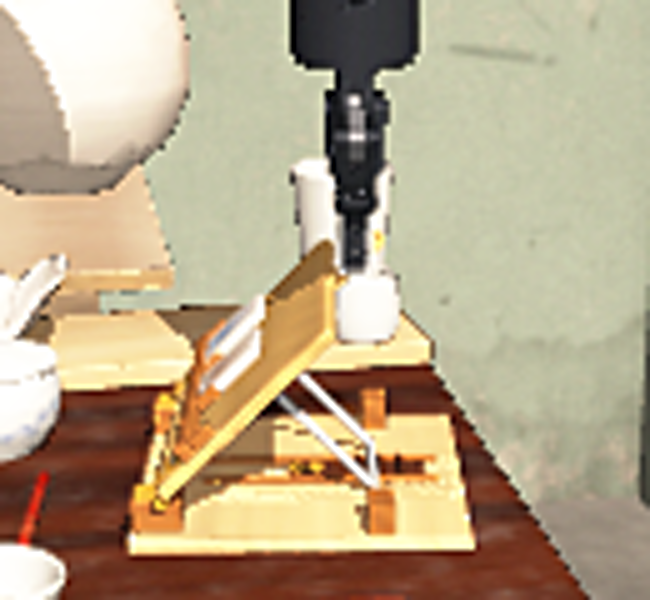

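Request:
{"method": "play_rows", "body": {
  "steps": [
    [0.0003,0,0.0003,0,0,0],
    [0.0005,0,0.0005,0,0,0],
    [0.0005,0,0.0005,0,0,0]
  ]
}}

```text
t: 26.93
ee_pos: [0.4747, 0.0554, 0.1681]
orientation: [-0.001, 0.997, -0.073, 0.0]
contact_force: [-3.5, 0.5, 4.8]
gripper_width: 0.0165
```

Request:
{"method": "play_rows", "body": {
  "steps": [
    [0,0,0,0,0,0],
    [0,0,0,0,0,0],
    [0,0,0,0,0,0],
    [0,0,0,0,0,0]
  ],
  "fingers": -0.25
}}

```text
t: 27.27
ee_pos: [0.4752, 0.0553, 0.168]
orientation: [-0.001, 0.997, -0.073, 0.001]
contact_force: [-0.3, 0.3, 0.3]
gripper_width: 0.0319
```

Request:
{"method": "play_rows", "body": {
  "steps": [
    [0,0,-0.01,0,0,0],
    [0,0,-0.03,0,0,0],
    [0,0,-0.07,0,0,0],
    [0.03,0,-0.11,0,0,0],
    [0.05,0,-0.12,0,0,0],
    [0.05,0,-0.12,0,0,0],
    [0.05,0,-0.12,0,0,0]
  ]
}}

```text
t: 27.85
ee_pos: [0.5254, 0.0478, 0.2886]
orientation: [-0.001, 0.997, -0.072, 0.001]
contact_force: [-0.3, -0.8, -1.0]
gripper_width: 0.032
```

```bash
python3 - <<'E'
from h import *
st(); im=save("side","s3"); w=save("top","t3")
a=cv2.resize(im[130:290,190:350],(560,560),interpolation=cv2.INTER_CUBIC); b=cv2.resize(w[140:260,110:390],(800-560,int(120*240/280)),interpolation=cv2.INTER_CUBIC)
k=cv2.resize(w[150:250,120:240],(240,200),interpolation=cv2.INTER_CUBIC)
o=np.zeros((560,800,3),np.uint8);o[:,:560]=a;o[:b.shape[0],560:]=b;o[150:350,560:]=k
wr=save("wrist","w10"); o[370:550,560:]=cv2.resize(wr,(240,180),interpolation=cv2.INTER_AREA)
cv2.imwrite("pics/fin.png",o[:,:,::-1])
def bl(p): return cv2.cvtColor(cv2.imread(p)[140:215,200:285],6).astype(int)
print("side diff held/released",np.abs(bl("pics/s2.png")-bl("pics/s3.png"))[45:].mean())
for n in("chalk_jar","kiln_stilt"): print(n,[np.round(d["point"]) for d in r.tip_of(n,"top")][:1])
E
```

```text
t 27.85 pos [0.5254 0.0478 0.2886] phi -98.3 z [ 0.003  0.002 -1.   ] F [-0.3 -0.8 -1. ] w 0.032 j [-0.85  0.45  0.94  2.05 -0.48  0.87 -1.35]
side diff held/released 0.8066666666666666
chalk_jar [array([203., 367.])]
kiln_stilt [array([167., 366.])]
```

View pics/fin.png

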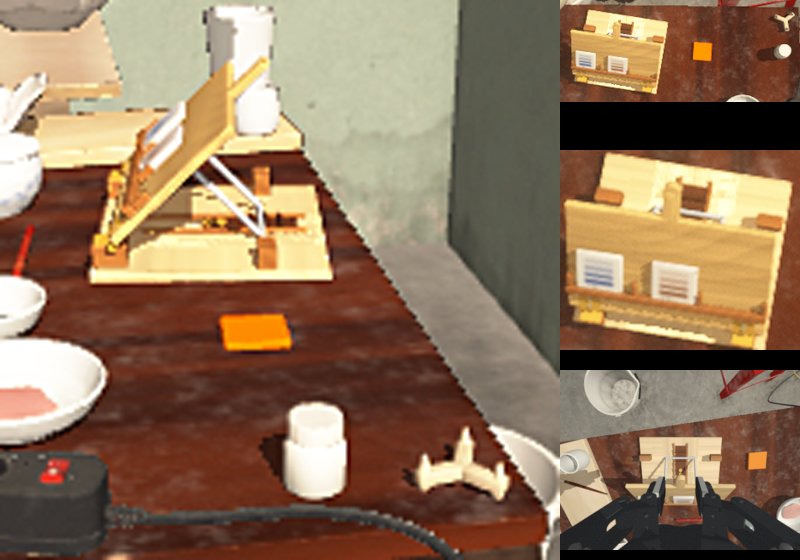

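```bash
python3 - <<'E'
from h import *
im=cv2.imread("pics/t3.png"); c,E=cam("top")
th=np.radians(45.4); H=M0-.146*EX; H[2]=.030
u=np.cos(th)*EX+np.array([0,0,np.sin(th)]); n=-np.sin(th)*EX+np.array([0,0,np.cos(th)])
def bd(rc,h):
    d=E[:3,:3]@np.array([(rc[1]-c["cx"])/c["fx"],-(rc[0]-c["cy"])/c["fy"],-1]); o=E[:3,3]
    P=o+d*(((H+h*n-o)@n)/(d@n)); return ((P-H)@u*1e3-41.5).round(1),((P-H)@EY*1e3).round(1)
hsv=cv2.cvtColor(im,cv2.COLOR_BGR2HSV); m=((hsv[...,1]<60)&(hsv[...,2]>140)).astype(np.uint8); m[:, :125]=0; m[:, 240:]=0; m[:185]=0; m[240:]=0
m=cv2.morphologyEx(m,cv2.MORPH_CLOSE,np.ones((5,5)))
for cn in cv2.findContours(m,0,2)[0]:
    if cv2.contourArea(cn)<100: continue
    rr=cv2.minAreaRect(cn); print([bd((q[1],q[0]),.016) for q in cv2.boxPoints(rr)])
E
```

```text
[(np.float64(6.0), np.float64(20.1)), (np.float64(58.6), np.float64(14.1)), (np.float64(58.0), np.float64(-33.8)), (np.float64(5.5), np.float64(-29.2))]
[(np.float64(54.8), np.float64(99.4)), (np.float64(64.5), np.float64(51.4)), (np.float64(7.4), np.float64(52.0)), (np.float64(-3.0), np.float64(101.5))]
```

Request:
{"method": "play_rows", "body": {
  "steps": [
    [-0.03,0,0,0,0,0],
    [-0.06,0,0,0,0,0],
    [-0.09,0,0,0,0,0],
    [-0.09,0,0,0,0,0],
    [-0.09,0,0,0,0,0],
    [-0.09,0,0,0,0,0]
  ],
  "fingers": 1
}}

```text
t: 28.6
ee_pos: [0.4353, 0.0613, 0.288]
orientation: [-0.001, 0.997, -0.072, 0.0]
contact_force: [0.0, 0.5, 0.8]
gripper_width: 0.0856
```

```bash
python3 - <<'E'
from h import *
st(); c,E=cam("wrist"); im=save("wrist","w11")
th=np.radians(45.4); H=M0-.146*EX; H[2]=.030
u=np.cos(th)*EX+np.array([0,0,np.sin(th)]); n=-np.sin(th)*EX+np.array([0,0,np.cos(th)])
# rectify the board plane (tile-top height) to 4 px/mm: x = -y (120..-120), y = from ledge 80..-20
def rect(h):
    src=[];dst=[]
    for a in(-20,80):
        for y in(-100,115):
            P=H+h*n+(.0415+a/1e3)*u+y/1e3*EY; q=w2pix("w",P,(c,E)); src.append(q[::-1]); dst.append([(115-y)*3,(80-a)*3])
    Hm=cv2.getPerspectiveTransform(np.float32(src),np.float32(dst)); return cv2.warpPerspective(im,Hm,(645,300))
I=rect(.016); cv2.imwrite("pics/rect.png",I[:,:,::-1])
hsv=cv2.cvtColor(I,cv2.COLOR_RGB2HSV)
def line(a):
    row=hsv[int((80-a)*3)]; s="".join("W" if p[1]<70 and p[2]>100 else ("B" if p[1]>130 and (p[0]<13) else ("k" if p[2]<60 else "y")) for p in row[::6]); print(a,s)
for a in(60,54,50,40,25,14,11,8,5,2,-1,-4,-8): line(a)
print("char i -> y = 115-2i")
E
```

```text
t 28.6 pos [0.4353 0.0613 0.288 ] phi -98.3 z [ 0.001  0.002 -1.   ] F [0.  0.5 0.8] w 0.0856 j [-1.04  0.33  1.03  2.22 -0.41  0.78 -1.46]
60 BykByyyyyWWWWWWWWWWWWWWWWWWWWWWWWWyyyyyyyyyyyyyyyWWWWWWWWWWWWWWWWWWWWWWWWWyyyyyyyyyyyyyyyyyyyyyyyyyyyyyyyyyy
54 ByBkByyyWWWWWWWWWWWWWWWWWWWWWWWWWWyyyyyyyyyyyyyyyWWWWWWWWWWWWWWWWWWWWWWWWWyyyyyyyyyyyyyyyyyyyyyyyyyyyyyyyyyy
50 kBByyyyyWWWWWWWWWWWWWWWWWWWWWWWWWWyyyyyyyyyyyyyyyWWWWWWWWWWWWWWWWWWWWWWWWWyyyyyyyyyyyyyyyyyyyyyyyyyyyyyyyyyy
40 kBkyyyyyWWWWWWWWWWWWWWWWWWWWWWWWWWyyyyyyyyyyyyyyyWWWWWWWWWWWWWWWWWWWWWWWWWyyyyyyyyyyyyyyyyyyyyyyyyyyyyyyyyyy
25 kyyyyyyyWWWWWWWWWWWWWWWWWWWWWWWWWWyyyyyyyyyyyyyyyWWWWWWWWWWWWWWWWWWWWWWWWWyyyyyyyyyyyyyyyyyyyyyyyyyyyyyyyyyy
14 yByyyyyyWWWWWWWWWWWWWWWWWWWWWWWWWWyyyyyyyyyyyyyyyWWWWWyyyyyyyyyyyyyyyWWWWWyyyyyyyyyyyyyyyyyyyyyyyyyyyyyyyyyy
11 yByyyyyyWWWWWWWWWWWWWWWWWWWWWWWWWyyyyyyyyyyyyyyyyWWWWWWWWWyWWWWWWWWWWWWWWWyyyyyyyyyyyyyyyyyyyyyyyyyyyyyyyyyy
8 kyyyyyyyWWWWWWWWWWWWWWWWWWWWWWWWWyyyyyyyyyyyyyyyyWWWWWWWWWWWWWWWWWWWWWWWWWyyyyyyyyyyyyyyyyyyyyyyyyyyyyyyyyyy
5 yyyyyyyyWWWWWWWWWWWWWWWWWWWWWWWWWyyyyyyyyyyyyyyyyyWWWWWWWWWWWWWWWWWWWWWWWWyyyyyyyyyyyyyyyyyyyyyyyyyyyyyyyyyy
2 yyyyyyyyyyyyyyyyyyyyyyyyyyyyyyyyyyyyyyyyyyyyyyyyyyyyyyyyyyyyyyyyyyyyyyyyyyyyyyyyyyyyyyyyyyyyyyyyyyyyyyyyyyyy
-1 yByyyyyyyyyyyyyyyyyyyyyyyyyyyyyyyyyyyyyyyyyyyyyyyyyyyyyyyyyyyyyyyyyyyyyyyyyyyyyyyyyyyyyyyyyyyyyyyyyyyyyyyyyy
-4 yyyyyyyyyyyyyyyyyyyyyyyyyyyyyyyyyyyyyyyyyyyyyyyyyyyyyyyyyyyyyyyyyyyyyyyyyyyyyyyyyyyyyyyyyyyyyyyyyyyyyyyyyyyy
-8 Byyyyyyyyyyyyyyyyyyyyyyyyyyyyyyyyyyyyyyyyyyyyyyyyyyyyyyyyyyyyyyyyyyyyyyyyyyyyyyyyyyyyyyyyyyyyyyyyyyyyyyyyyyy
char i -> y = 115-2i
```

```bash
python3 - <<'E'
import cv2,numpy as np
I=cv2.imread("pics/rect.png"); h=cv2.cvtColor(I,cv2.COLOR_BGR2HSV).astype(int)
for a in(8,12,30):
  for lo,hi in((27,50),(-48,-20),(-100,-98)):
    print(a,[(y,tuple(h[int((80-a)*3),min(644,(115-y)*3)])) for y in range(hi,lo,-2)])
E
```

```text
8 [(50, (np.int64(15), np.int64(58), np.int64(190))), (48, (np.int64(15), np.int64(140), np.int64(168))), (46, (np.int64(14), np.int64(138), np.int64(161))), (44, (np.int64(14), np.int64(142), np.int64(126))), (42, (np.int64(13), np.int64(138), np.int64(113))), (40, (np.int64(14), np.int64(148), np.int64(114))), (38, (np.int64(14), np.int64(139), np.int64(138))), (36, (np.int64(14), np.int64(144), np.int64(147))), (34, (np.int64(13), np.int64(134), np.int64(169))), (32, (np.int64(15), np.int64(142), np.int64(171))), (30, (np.int64(14), np.int64(139), np.int64(173))), (28, (np.int64(14), np.int64(136), np.int64(172)))]
8 [(-20, (np.int64(17), np.int64(38), np.int64(182))), (-22, (np.int64(17), np.int64(32), np.int64(185))), (-24, (np.int64(18), np.int64(31), np.int64(189))), (-26, (np.int64(18), np.int64(27), np.int64(191))), (-28, (np.int64(20), np.int64(27), np.int64(190))), (-30, (np.int64(17), np.int64(29), np.int64(184))), (-32, (np.int64(13), np.int64(84), np.int64(127))), (-34, (np.int64(13), np.int64(140), np.int64(124))), (-36, (np.int64(14), np.int64(146), np.int64(140))), (
[... 2464 characters left out ...]
nt64(180))), (-24, (np.int64(20), np.int64(33), np.int64(187))), (-26, (np.int64(19), np.int64(25), np.int64(190))), (-28, (np.int64(20), np.int64(27), np.int64(191))), (-30, (np.int64(16), np.int64(30), np.int64(193))), (-32, (np.int64(15), np.int64(84), np.int64(163))), (-34, (np.int64(16), np.int64(128), np.int64(164))), (-36, (np.int64(16), np.int64(117), np.int64(177))), (-38, (np.int64(19), np.int64(105), np.int64(180))), (-40, (np.int64(18), np.int64(105), np.int64(180))), (-42, (np.int64(19), np.int64(106), np.int64(178))), (-44, (np.int64(18), np.int64(106), np.int64(180))), (-46, (np.int64(19), np.int64(108), np.int64(180)))]
30 [(-98, (np.int64(18), np.int64(106), np.int64(176)))]
```

```bash
python3 - <<'E'
import cv2,numpy as np
I=cv2.imread("pics/rect.png"); h=cv2.cvtColor(I,cv2.COLOR_BGR2HSV).astype(int)
def S(a,y0,y1): return "".join("W" if p[1]<75 else "B" if p[1]>118 else "y" for p in h[int((80-a)*3),(115-y0)*3:(115-y1)*3])
for a in(18,21,24,27,30,32,34,37): print(a,S(a,50,15),S(a,-25,-50))
for y in(90,60,10,-5,-25):print(y,"tile a-range",[80-i/3 for i in np.where(h[:,(115-y)*3,1]<75)[0][[0,-1]]])
E
```

```text
18 WWWWWWyyyyyyyyyyyyyyyyyyyyyyyyyBBBBBBBBBBBBBBBBBBBBBByyyyyyyyyyyyyyyyyyyyyyyyyyyyyyyyyyyyyyyyyyyyWWWWWWWW WWWWWWWWWWWWWWWWWWWWWyyBBBBBBBBBBBBBBBBByyyyyyyyyyyyyyyyyyyyyyyyyyyyyyyyyyy
21 WWWWWWyyyyyyyyyyyyyyyyyyyyyyyyyyBBBBBBBBBBBBBBBBBBBBByyyyyyyyyyyyyyyyyyyyyyyyyyyyyyyyyyyyyyyyyyyyWWWWWWWW WWWWWWWWWWWWWWWWWWWWWyyyBBBBBBBBBBBBBBByyyyyyyyyyyyyyyyyyyyyyyyyyyyyyyyyyyy
24 WWWWWWyyyyyyyyyyyyyyyyyyyyyyyyyyyBBBBBBBBBBBBBBBBBBBByyyyyyyyyyyyyyyyyyyyyyyyyyyyyyyyyyyyyyyyyyyyWWWWWWWW WWWWWWWWWWWWWWWWWWWWWyyyBBBBBBBBBBBBBByyyyyyyyyyyyyyyyyyyyyyyyyyyyyyyyyyyyy
27 WWWWWWyyyyyyyyyyyyyyyyyyyyyyyyyyyyyBBBBBBBBBBBBBBBBBByyyyyyyyyyyyyyyyyyyyyyyyyyyyyyyyyyyyyyyyyyyyWWWWWWWW WWWWWWWWWWWWWWWWWWWWWyyBBBBBBBBBBBBBBByyyyyyyyyyyyyyyyyyyyyyyyyyyyyyyyyyyyy
30 WWWWWWyyyyyyyyyyyyyyyyyyyyyyyyyyyyyyyyBBBBBBBBBBBBBByyyyyyyyyyyyyyyyyyyyyyyyyyyyyyyyyyyyyyyyyyyyWWWWWWWWW WWWWWWWWWWWWWWWWWWWWWyyyBBBBBBBBByyyyyyyyyyyyyyyyyyyyyyyyyyyyyyyyyyyyyyyyyy
32 WWWWWWyyyyyyyyyyyyyyyyyyyyyyyyyyyyyyyyyyyyyyyyyyyyyyyyyyyyyyyyyyyyyyyyyyyyyyyyyyyyyyyyyyyyyyyyyyWWWWWWWWW WWWWWWWWWWWWWWWWWWWWWyyyyyyyyyyyyyyyyyyyyyyyyyyyyyyyyyyyyyyyyyyyyyyyyyyyyyy
34 WWWWWWyyyyyyyyyyyyyyyyyyyyyyyyyyyyyyyyyyyyyyyyyyyyyyyyyyyyyyyyyyyyyyyyyyyyyyyyyyyyyyyyyyyyyyyyyyyWWWWWWWW WWWWWWWWWWWWWWWWWWWWWyyyyyyyyyyyyyyyyyyyyyyyyyyyyyyyyyyyyyyyyyyyyyyyyyyyyyy
37 WWWWWWyyyyyyyyyyyyyyyyyyyyyyyyyyyyyyyyyyyyyyyyyyyyyyyyyyyyyyyyyyyyyyyyyyyyyyyyyyyyyyyyyyyyyyyyyyyWWWWWWWW WWWWWWWWWWWWWWWWWWWWWyyyyyyyyyyyyyyyyyyyyyyyyyyyyyyyyyyyyyyyyyyyyyyyyyyyyyy
90 tile a-range [np.float64(65.33333333333333), np.float64(3.0)]
60 tile a-range [np.float64(66.0), np.float64(3.0)]
10 tile a-range [np.float64(65.33333333333333), np.float64(2.6666666666666714)]
-5 tile a-range [np.float64(65.33333333333333), np.float64(3.0)]
-25 tile a-range [np.float64(66.0), np.float64(3.0)]
```

```bash
python3 -c "
from h import *
st(); print(r.sign_off())"
```

```text
t 28.65 pos [0.4357 0.061  0.288 ] phi -98.3 z [ 0.001  0.002 -1.   ] F [0.5 0.4 0.1] w 0.0855 j [-1.04  0.33  1.03  2.22 -0.41  0.78 -1.46]
the job is handed in; nothing more can be done
None
```

The job is handed in at 28.7 s. The blue-striped tile is in bay 1 and the red-striped tile in the middle bay. The board stands propped at about 45° in what the force readings show to be the second notch.

- **Tiles:** The last wrist picture showed both tiles flat in the same plane with their lower edges level at the ledge. The red tile first landed on a fin, so I pushed it off. It now lies flat but close to the fin on its -y side. A coarser top-camera estimate put its lower edge about 4 mm farther up the board than the blue one's, but the closer view did not bear that out.
- **Notch:** I felt the first catch at about 38° and the second at about 45°. That 7.7° gap fits the stated 5 to 9°, and lower tests had found no catch. I counted notches by force and angle and did not confirm the notch visually.
- **Letting down:** I lowered the board in small steps until the prop took the load, with about 5 N on the tool before release. The side picture did not change after release, so the board stayed put.
- **One missed grasp:** My first grab at the blue tile closed on top of it with about 16 N. It was not moved, and the second try held.
- **Bystanders:** The jar was within 1 pixel of its starting place and the stilt within 3 pixels, which is within the network's scatter. I did not touch the orange look-alike.

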